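# Make up two repair kits at the electronics bench

## Robot

A 6-joint arm with a two-finger parallel gripper is mounted at the origin on the work surface. World frame = base frame: x ahead of the robot, y to its left, z up, the work surface at z = 0. Lengths are in m, angles in rad, forces in N, time in s.
With the tool pointing down it reaches from about 0.375 to 0.9 m from the base axis. Payload 3.1 kg.
Tool frame: the origin (TCP) lies at the very end of the fingers, on their centre line; the grasp point (between the pads) lies env.tcp_to_grasp behind it (env.tcp_to_grasp is the distance from the TCP to the grasp point, in m); z points along the fingers, y is the line along which they close (so a half turn about z gives the same grasp; the last joint's range is limited). The gripper opens to 85 mm and grips with 20 to 120 N. Pads are 22 mm wide; open, the fingers measure 114 mm over their backs; the gripper's body (76 mm by 85 mm) begins 54 mm behind the grasp point. The pads swing forward as they close: fully open they stand 13 mm farther back than shut.
Start: joints at [-1.351, 0.527, 1.433, -0, 1.181, -0.178], TCP at [0.243, -0.576, 0.231] pointing down, gripper open.
Joint ranges: [-3.08, 3.08], [-0.75, 2.2], [0.22, 2.44], [-1.43, 4.57], [0, 2.65], [-2.85, 2.85]. Speed limits (rad/s): [2.79, 2.79, 3.14, 3.14, 3.14, 3.14].

## Interface

Orientations are given as a unit quaternion [w, x, y, z].
In Python, from workcell import env gives the robot as it stands. The module is installed in compiled form; this text tells all that it offers.
- The arm moves only by the shell command python3 -m inch 'ROWS'. ROWS is JSON, a list that holds one entry, the list of rows, each a list of 5 numbers: the shift along the world's x, y, z in units of 100 mm (1.0 is 100 mm), then the turn about the world's z in units of pi rad (1.0 is pi rad), then the closure, from 0 (fully open) to 1 (shut). A call has 1 to 8 rows; each row is the pose to reach, as a shift and turn from the pose commanded when the call began, turning the shorter way round; what a row does not reach only later rows make up. A row lasts 1/12 s, in which the tool goes at most 41.7 mm and 7.16 degrees, less where a joint would pass 70% of its speed; a pose out of reach is approached as far as the arm can. A call with a number of a shift or a turn outside -1 to 1 is refused whole. A call with a gripper value outside its range is refused whole. The fingers move at their own pace and stop on an object; the grip force is fixed at half the most. Time passes only in rows, so rows that repeat a pose let the fingers close. It gives the time, the measured TCP pose, the force, the opening and the grip force at its end, in the units of the state.
- env.state(): the state, without advancing time (a new reading comes with each control period).
- env.grab_frame(name): name is "scene" or "top" or "wrist"; returns a dict with "image" (384x512x3 uint8, red, green, blue), "z_map" (384x512 float32, m along the optical axis (not along the pixel's ray), 0 where there is no reading), "K" (3x3 intrinsics, pixels), "T" (4x4, takes a point from camera to world coordinates); the wrist camera has in their place "hand_eye" (4x4, takes a point from camera to tool coordinates, whose origin is the TCP and whose axes are the flange's). Camera axes: x right, y down, z forward; pixel columns grow to the right and rows downward; lengths in m; the calibration is good to about 2 mm. A picture is of the moment at which its call begins: read the wrist's pose just before it.
- env.hand_in(): hands the job in; it is judged then, once.
The state is a dict: "time": time; "joints": joint angles; "joint_velocities": joint speeds; "effort": joint torques, N m; "eef_pos": TCP position; "orientation": TCP orientation; "force": force on the tool from outside, world axes, zero at the start; "wrist_torque": the same for the moment, N m; "finger_gap": opening from 0.0 (shut) to 1.0 (fully open); "grip_force": force on a finger pad.
Only numpy, scipy, OpenCV 4.12 (cv2) and the standard library are available. Lean on these libraries where they do the work, as an engineer would, in place of code of your own. Each camera call takes 0.05 s, during which the arm holds its last target. There are 200 camera calls.

## Task

Make up the two repair kits from the spare parts standing on the blue mat: the red tray gets the transformer and the orange capacitor, the white tray gets the finned heatsink and the green capacitor. In each tray the capacitor goes in the pocket with the round black disc and the other part in the plain pocket, each standing upright and flat on the pocket's floor. Leave the black capacitor, the multimeter and the brush where they are.

Things in the scene. Friction and masses are not known exactly. Their poses are not given: they have to be found in the camera images.
- transformer: small mains transformer, a pale steel block with copper winding and a copper patch on top: 46 mm (its x) by 38 mm (its y) by 45 mm tall, about 260 g, standing on the mat (parts and trays all stand at z = 0). Origin: centre of its underside, z up
- heatsink: dark grey heatsink of five upright parallel fins (the fins run along its x): 46 mm (its x) by 36 mm over the outer fins (its y) by 45 mm tall, about 90 g; it can be gripped across any of its sides. Origin: centre of its underside, z up
- orange_cap: capacitor with an orange sleeve, a cylinder 35 mm in diameter and 50 mm tall, about 60 g, standing upright on the mat; small silver disc on top, pale stripe down one side. Origin: centre of its underside, z up
- green_cap: capacitor with a green sleeve, a cylinder 35 mm in diameter and 50 mm tall, about 60 g, standing upright on the mat; small silver disc on top, pale stripe down one side. Origin: centre of its underside, z up
- black_cap: capacitor with a black sleeve, not wanted in either kit, a cylinder 35 mm in diameter and 50 mm tall, about 60 g, standing upright on the mat; small silver disc on top, pale stripe down one side. Origin: centre of its underside, z up
- red_tray: red kit tray, fixed, 74 mm (its x) by 158 mm (its y); floor 4 mm thick; rims and middle rib 12 mm high. Two 66 by 66 mm pockets, rib of 18 mm between: the one with a flush round black disc (52 mm) on its floor is centred at y = +42 mm, the plain one at y = -42 mm, both at x = 0. Origin: centre of the underside, at bench height, z up
- white_tray: white kit tray, fixed, 74 mm (its x) by 158 mm (its y); floor 4 mm thick; rims and middle rib 12 mm high. Two 66 by 66 mm pockets, rib of 18 mm between: the one with a flush round black disc (52 mm) on its floor is centred at y = +42 mm, the plain one at y = -42 mm, both at x = 0. Origin: centre of the underside, at bench height, z up
- multimeter: orange hand-held multimeter lying flat beside the mat's left edge, 170 mm (its x) by 84 mm (its y) by 36 mm high (44 mm at the dial); to be left alone. Origin: centre of its underside
- brush: bench brush lying beside the mat's right edge, 170 mm long along its x; to be left alone. Origin: below its middle, at bench height
Not all that is in view belongs to the job. Of the things shaped like the transformer, the steel one is meant.

How it is judged:
At the end, for the whole second after the job is handed in: Each of the four parts in its own tray and pocket: within 17 mm of the pocket centre along both tray axes, its origin under 8 mm above the tray's, upright within 0.1 rad, at rest. Black capacitor upright; it, the multimeter and the brush within 30 mm of their starting places (x of transformer in the frame of red_tray between -0.017 and 0.017 m and y of transformer in the frame of red_tray between -0.059 and -0.025 m and z of transformer in the frame of red_tray between 0 and 0.008 m and angle between each of transformer, orange_cap, heatsink, green_cap, black_cap's own z axis and vertical below 0.1 rad and linear speed of each of transformer, orange_cap, heatsink, green_cap below 0.02 m/s and angular speed of each of transformer, orange_cap, heatsink, green_cap below 0.2 rad/s and x of orange_cap in the frame of red_tray between -0.017 and 0.017 m and y of orange_cap in the frame of red_tray between 0.025 and 0.059 m and z of orange_cap in the frame of red_tray between 0 and 0.008 m and x of heatsink in the frame of white_tray between -0.017 and 0.017 m and y of heatsink in the frame of white_tray between -0.059 and -0.025 m and z of heatsink in the frame of white_tray between 0 and 0.008 m and x of green_cap in the frame of white_tray between -0.017 and 0.017 m and y of green_cap in the frame of white_tray between 0.025 and 0.059 m and z of green_cap in the frame of white_tray between 0 and 0.008 m and distance of each of black_cap, multimeter, brush from where it was at the start of the episode below 0.03 m); the robot touches nothing.
It fails at once if the black capacitor is pushed more than 30 mm from its place (distance of black_cap from where it was at the start of the episode above 0.03 m).
It fails at once if the multimeter is pushed more than 30 mm from its place (distance of multimeter from where it was at the start of the episode above 0.03 m).
It fails at once if the brush is pushed more than 30 mm from its place (distance of brush from where it was at the start of the episode above 0.03 m).
It fails at once if the black capacitor is knocked over (angle between black_cap's own z axis and vertical above 0.5 rad).
It also fails if it takes over 104 s, if anything falls off the work surface, if the arm or the gripper's body presses on something with over 40 N, if the wrist force passes 120 N, or if a joint passes its speed limit or range.

## Working session

There is one attempt and no reset: what is moved stays moved. The work goes in short steps, Python scripts to look and compute and a shell command to move; the robot and the scene stay as the last step left them, time stands still between calls to the robot, and variables do not carry over. Pictures are saved under pics/ and viewed, at most 14 in all, crops included, and the job is handed in when it is done.

```bash
mkdir -p pics; python3 - <<'E'
from workcell import env
import cv2,numpy as np
print(env.state(), env.tcp_to_grasp)
for n in ("top","scene"):
    f=env.grab_frame(n); np.savez(n+".npz",**f)
    cv2.imwrite(f"pics/{n}0.png",cv2.resize(f["image"][:,:,::-1],(800,600),interpolation=cv2.INTER_CUBIC))
    print(n,f["K"],f["T"])
E
```

```text
{'time': 0.0, 'joints': array([-1.35050666e+00,  5.28455922e-01,  1.43390132e+00,  8.51030139e-06,
        1.18143117e+00, -1.78475206e-01]), 'joint_velocities': array([ 0.00170391,  0.00107534,  0.00090196,  0.00134001, -0.00046286,
       -0.00117061]), 'effort': array([ 1.18756234e-04, -4.42347980e+01, -1.78027618e+01, -2.05783786e-04,
        8.42753565e-03,  3.03657941e-06]), 'eef_pos': array([ 0.24255815, -0.57522711,  0.23034025]), 'orientation': array([-1.09772367e-03,  9.80188812e-01,  1.98062334e-01, -1.90179702e-05]), 'force': array([ 0.41765753, -0.02846748, -0.34412996]), 'wrist_torque': array([-0.0024098 ,  0.04498684, -0.04357894]), 'grip_force': 0.0, 'finger_gap': 0.9997213114702038} 0.0187
top [[347.51936424   0.         252.23465119]
 [  0.         347.51936424 190.59049229]
 [  0.           0.           1.        ]] [[-0.01932277 -0.99812136  0.05814099  0.45421112]
 [-0.99968112  0.01834198 -0.01735581  0.0065151 ]
 [ 0.01625679 -0.05845782 -0.9981575   1.02609062]
 [ 0.          0.          0.          1.        ]]
scene [[370.70771769   0.         253.36205282]
 [  0.         370.70771769 199.3311325 ]
 [  0.           0.           1.        ]] [[ 0.8739208   0.30590953 -0.37773243  0.86722399]
 [ 0.48582503 -0.57431643  0.65888897 -0.58062521]
 [-0.01537753 -0.75932865 -0.65052558  0.6137904 ]
 [ 0.          0.          0.          1.        ]]
```

View pics/top0.png

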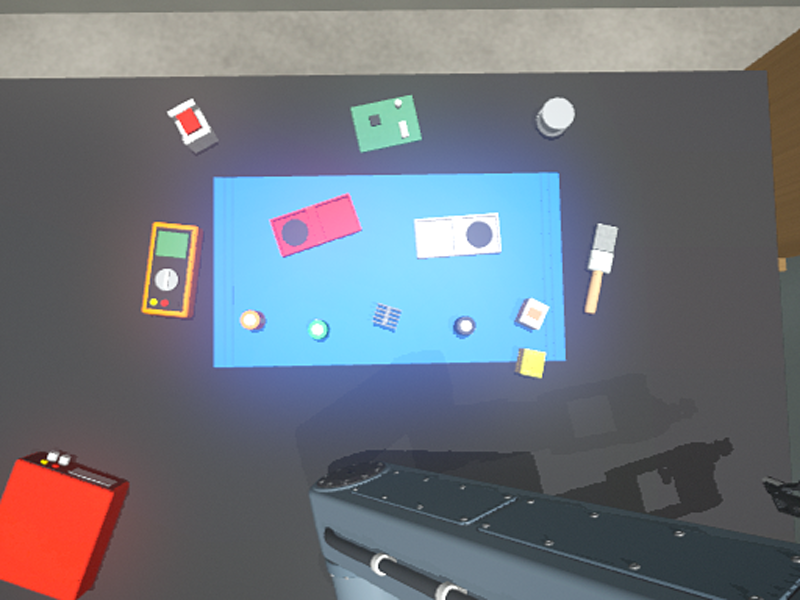

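View pics/scene0.png

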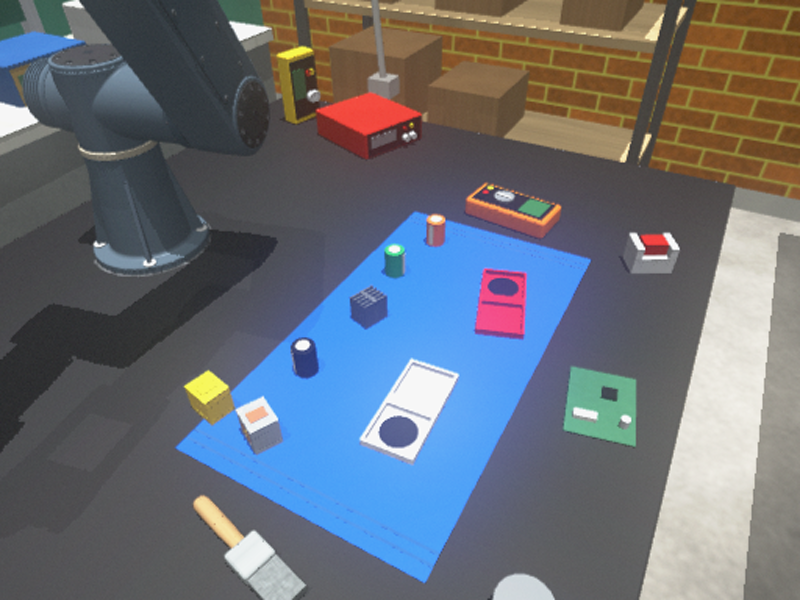

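The top view (800 px wide) shows the orange cap at (251,320), green at (317,329), heatsink (386,317), black (464,326) and transformer (532,314), with a yellow block close below it at (531,362). The red tray's disc is at (295,232), on its left. The white tray's disc is at (479,234), on its right.

```bash
cat > m.py <<'E'
import numpy as np,cv2
def cloud(f,T=None):
    z=f["z_map"];K=f["K"];T=f["T"] if T is None else T
    v,u=np.mgrid[:z.shape[0],:z.shape[1]]
    P=np.stack([(u-K[0,2])/K[0,0]*z,(v-K[1,2])/K[1,1]*z,z,np.ones_like(z)],-1)@T.T
    P=P[...,:3]; P[z==0]=np.nan; return P
E
python3 - <<'E'
from m import *
f=np.load("top.npz");P=cloud(f);im=f["image"].astype(int);s=1.5625
print("mat z",np.nanmedian(P[int(275/s),int(350/s):int(400/s),2]))
for n,u,v in (("orange",251,320),("green",317,329),("heatsink",386,317),("black",464,326),("transf",532,314),("yellow",531,362)):
    u=int(u/s);v=int(v/s);r=15
    Q=P[v-r:v+r,u-r:u+r].reshape(-1,3);zt=np.nanpercentile(Q[:,2],98)
    m=(P[...,2]>0.03)&(P[...,2]<.07)
    nl,L=cv2.connectedComponents(m.astype(np.uint8)); 
    ids=L[v-3:v+4,u-3:u+4]; ids=ids[ids>0]; l=np.bincount(ids).argmax()
    t=P[(L==l)&(P[...,2]>zt-.012)]
    R=cv2.minAreaRect((t[:,:2]*1000).astype(np.float32))
    print(n,"ztop",round(zt,4),len(t),"mean",t[:,:2].mean(0).round(4),"rect",np.round(R[0],1),np.round(R[1],1),round(R[2],1))
hsv=cv2.cvtColor(f["image"],cv2.COLOR_RGB2HSV)
for n,u,v,du,dv in (("red",316,225,295,232),("white",457,235,479,234)):
    u=int(u/s);v=int(v/s);b=np.zeros(im.shape[:2],bool);b[v-32:v+33,u-40:u+41]=1
    H,S,V=hsv[...,0],hsv[...,1],hsv[...,2]
    mat=(H>90)&(H<125)&(S>120)
    m=(b&~mat).astype(np.uint8)
    nl,L,st,_=cv2.connectedComponentsWithStats(m); l=1+st[1:,4].argmax()
    c=cv2.findContours((L==l).astype(np.uint8),0,2)[0][0][:,0].astype(float)
    T=f["T"];K=f["K"]
    def onplane(uv,z):
        d=np.c_[(uv[:,0]-K[0,2])/K[0,0],(uv[:,1]-K[1,2])/K[1,1],np.ones(len(uv))]@T[:3,:3].T
        return T[:3,3]+d*((z-T[2,3])/d[:,2])[:,None]
    R=cv2.minAreaRect((onplane(c,.010)[:,:2]*1000).astype(np.float32))
    dk=(L==l)&(V<90); vv,uu=np.nonzero(dk)
    D=onplane(np.array([[uu.mean(),vv.mean()]]),.004)[0]
    print(n,np.round(R[0],1),np.round(R[1],1),round(R[2],1),"disc",D.round(4),dk.sum())
E
```

```text
mat z 0.001947448611817837
orange ztop 0.0522 130 mean [0.4773 0.2478] rect [477.4 248.3] [33.2 33.6] 70.5
green ztop 0.0522 125 mean [0.4582 0.1279] rect [457.8 128.2] [33.9 30.8] 89.0
heatsink ztop 0.0472 110 mean [0.4804 0.0038] rect [480.7   3.4] [44.7 35.7] 70.6
black ztop 0.0529 122 mean [ 0.4598 -0.1378] rect [ 459.7 -137.9] [32.  32.6] 41.0
transf ztop 0.0483 231 mean [ 0.4793 -0.2629] rect [ 479.  -263.7] [38.5 45.8] 63.2
yellow ztop 0.0486 233 mean [ 0.3908 -0.2573] rect [ 390.5 -258.2] [38.3 45.3] 77.5
red [644.9 121. ] [208.9 172.5] 89.0 disc [nan nan nan] 0
white [ 624.4 -113.2] [201.2 175.4] 88.9 disc [nan nan nan] 0<stdin>:27: RuntimeWarning: Mean of empty slice.
  ret = ret.dtype.type(ret / rcount)
```

```bash
python3 - <<'E'
from m import *
f=np.load("top.npz");P=cloud(f);s=1.5625
im=f["image"].astype(int)
print(im[int(275/s),int(380/s)],im[int(235/s),int(435/s)],im[int(234/s),int(479/s)],im[int(232/s),int(295/s)],im[int(215/s),int(335/s)])
T=f["T"];K=f["K"]
def onplane(uv,z):
    d=np.c_[(uv[:,0]-K[0,2])/K[0,0],(uv[:,1]-K[1,2])/K[1,1],np.ones(len(uv))]@T[:3,:3].T
    return T[:3,3]+d*((z-T[2,3])/d[:,2])[:,None]
for n,u,v,du,dv in (("red",316,225,295,232),("white",457,235,479,234)):
    u=int(u/s);v=int(v/s);b=np.zeros(im.shape[:2],bool);b[v-28:v+29,u-36:u+37]=1
    m=(b&(im[...,2]-im[...,0]<60)).astype(np.uint8)
    nl,L,st,_=cv2.connectedComponentsWithStats(m); l=1+st[1:,4].argmax()
    c=cv2.findContours((L==l).astype(np.uint8),0,2)[0][0][:,0].astype(float)
    R=cv2.minAreaRect((onplane(c,.010)[:,:2]*1000).astype(np.float32))
    du=int(du/s);dv=int(dv/s);w=np.zeros_like(b);w[dv-14:dv+15,du-14:du+15]=1
    dk=w&(im.max(-1)<(130)); vv,uu=np.nonzero(dk)
    D=onplane(np.array([[uu.mean(),vv.mean()]]),.004)[0]
    print(n,np.round(R[0],1),np.round(R[1],1),round(R[2],1),"disc",D.round(4),dk.sum(),cv2.boxPoints(R).round(0).tolist())
for n,u,v in (("heatsink",386,317),("transf",532,314),("yellow",531,362)):
    u=int(u/s);v=int(v/s);b=np.zeros(im.shape[:2],bool);b[v-18:v+18,u-18:u+18]=1
    t=P[b&(P[...,2]>.036)&(P[...,2]<.06)]
    print(n,cv2.boxPoints(cv2.minAreaRect((t[:,:2]*1000).astype(np.float32))).round(0).tolist())
E
```

```text
[141 222 255] [255 255 255] [144 156 198] [143 137 186] [255 128 173]
red [655.2 135.2] [ 77.  160.8] 18.4 disc [nan nan nan] 0 [[593.0, 199.0], [644.0, 47.0], [717.0, 71.0], [666.0, 224.0]]
white [ 630.2 -132.9] [ 76.2 160.9] 3.5 disc [nan nan nan] 0 [[587.0, -55.0], [597.0, -216.0], [673.0, -211.0], [663.0, -50.0]]
heatsink [[456.0, -12.0], [490.0, -24.0], [505.0, 19.0], [471.0, 30.0]]
transf [[450.0, -270.0], [491.0, -291.0], [508.0, -257.0], [467.0, -236.0]]
yellow [[364.0, -272.0], [408.0, -282.0], [417.0, -244.0], [373.0, -235.0]]<stdin>:17: RuntimeWarning: Mean of empty slice.
  ret = ret.dtype.type(ret / rcount)
```

Everything is now located. The red tray is at (0.655, 0.135), yaw 18.4°, with its disc pocket at (0.642, 0.175) and plain pocket at (0.6685, 0.095). The white tray's disc pocket is at (0.633, -0.175) and its plain pocket at (0.628, -0.091). First I'll move above the transformer at (0.479, -0.263), turning by -50°.

```bash
python3 -m inch '[[[0.59,0.78,0,-0.07,0],[0.59,0.78,0,-0.07,0],[0.59,0.78,0,-0.07,0]]]' && python3 -m inch '[[[0.59,0.78,0,-0.07,0],[0.59,0.78,0,-0.07,0],[0.59,0.78,0,-0.07,0]]]' && python3 -m inch '[[[0.59,0.78,0,-0.07,0],[0.59,0.78,0,-0.07,0],[0.59,0.78,0,-0.07,0]]]' && python3 -m inch '[[[0.59,0.78,-0.3,-0.07,0],[0.59,0.78,-0.3,-0.07,0],[0.59,0.78,-0.3,-0.07,0],[0.59,0.78,-0.3,-0.07,0]]]'
cat >> m.py <<'E'
from scipy.spatial.transform import Rotation as Ro
def tool(s):
    T=np.eye(4);T[:3,:3]=Ro.from_quat(s["orientation"],scalar_first=True).as_matrix();T[:3,3]=s["eef_pos"];return T
def info(s):
    T=tool(s);print("t",round(s["time"],2),"tcp",s["eef_pos"].round(4),"close-axis deg",round(np.degrees(np.arctan2(T[1,1],T[0,1]))%180,1),"gap",round(s["finger_gap"],3),"grip",round(s["grip_force"],1),"F",s["force"].round(1))
def wrist(env,name,lo=.036,hi=.062):
    s=env.state();f=env.grab_frame("wrist");info(s)
    cv2.imwrite(f"pics/{name}.png",f["image"][:,:,::-1])
    P=cloud(f,tool(s)@f["hand_eye"])
    m=((P[...,2]>lo)&(P[...,2]<hi)).astype(np.uint8)
    n,L,st,_=cv2.connectedComponentsWithStats(m)
    for i in range(1,n):
        if st[i,4]<400: continue
        t=P[L==i]; zt=np.percentile(t[:,2],95);t=t[t[:,2]>zt-.006]
        R=cv2.minAreaRect((t[:,:2]*1000).astype(np.float32))
        print(st[i].tolist(),"ztop",zt.round(4),"rect",np.round(R[0],1),np.round(R[1],1),round(R[2],1))
    return P,f
E
python3 -c "
from workcell import env
from m import *
wrist(env,'w1')"
```

```text
time: 0.35
eef_pos: [0.3034, -0.4928, 0.2304]
orientation: [-0.003, 0.996, 0.089, 0.0]
force: [-0.0, 0.4, -0.2]
finger_gap: 1.001
grip_force: 0.0
time: 0.6
eef_pos: [0.3624, -0.4151, 0.2308]
orientation: [-0.002, 1.0, -0.02, -0.0]
force: [-0.5, 0.2, -0.4]
finger_gap: 0.999
grip_force: 0.0
time: 0.85
eef_pos: [0.4213, -0.3378, 0.231]
orientation: [-0.001, 0.991, -0.13, -0.0]
force: [-0.4, 1.0, -0.1]
finger_gap: 0.999
grip_force: 0.0
time: 1.18
eef_pos: [0.4796, -0.2594, 0.1995]
orientation: [-0.002, 0.972, -0.235, -0.002]
force: [-0.4, 0.0, -0.2]
finger_gap: 1.002
grip_force: 0.0
t 1.18 tcp [ 0.4796 -0.2594  0.1995] close-axis deg 62.8 gap 1.002 grip 0.0 F [-0.4  0.  -0.2]
[245, 160, 36, 43, 1482] ztop 0.0464 rect [ 477.2 -261.6] [37.9 46.6] 63.3
[273, 226, 41, 45, 1255] ztop 0.0464 rect [ 388.2 -256.2] [38.  47.4] 77.5
[161, 228, 32, 32, 504] ztop 0.0511 rect [ 458.4 -141.8] [34.2 24.3] 3.2
[43, 260, 50, 32, 977] ztop 0.0456 rect [479.2   6.2] [48.1 36.6] 70.0
```

View pics/w1.png

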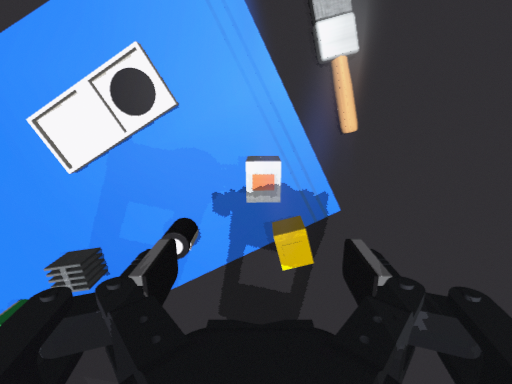

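The wrist view has the steel transformer centred at (263,180) and the yellow decoy at (292,243), with the fingers clear on both sides. I'll descend and grip.

```bash
python3 -m inch '[[[-0.025,-0.02,-1,0,0],[-0.025,-0.02,-1,0,0],[-0.025,-0.02,-1,0,0]]]' && python3 -m inch '[[[0,0,-0.5,0,0],[0,0,-0.7,0,0],[0,0,-0.86,0,0],[0,0,-0.86,0,0],[0,0,-0.86,0,0]]]' && python3 -m inch '[[[0,0,0,0,1],[0,0,0,0,1],[0,0,0,0,1],[0,0,0,0,1],[0,0,0,0,1],[0,0,0,0,1],[0,0,0,0,1],[0,0,0,0,1]]]'
```

```text
time: 1.48
eef_pos: [0.4738, -0.2657, 0.0979]
orientation: [-0.001, 0.971, -0.238, -0.002]
force: [-0.2, 1.1, 0.3]
finger_gap: 1.001
grip_force: 0.0
time: 1.9
eef_pos: [0.4756, -0.267, 0.0148]
orientation: [-0.0, 0.971, -0.239, -0.001]
force: [-0.1, -0.3, -0.8]
finger_gap: 0.999
grip_force: 0.0
time: 2.57
eef_pos: [0.4771, -0.2663, 0.0169]
orientation: [0.001, 0.971, -0.238, 0.001]
force: [-0.9, 0.7, 6.9]
finger_gap: 0.435
grip_force: 61.8
```

```bash
python3 -m inch '[[[0,0,0.5,0,1],[0,0,1,0,1],[0,0,1,0,1],[0,0,1,0,1]]]' && python3 -m inch '[[[0.48,0.9,0.1,0.063,1],[0.48,0.9,0.1,0.063,1],[0.48,0.9,0.1,0.063,1]]]' && python3 -m inch '[[[0.48,0.9,0,0.063,1],[0.48,0.9,0,0.063,1],[0.48,0.9,0,0.063,1]]]' && python3 -m inch '[[[0.48,0.9,0,0.063,1],[0.48,0.9,0,0.063,1],[0.48,0.9,0,0.063,1]]]' && python3 -m inch '[[[0.48,0.9,0,0.063,1],[0.48,0.9,0,0.063,1],[0.48,0.9,0,0.063,1],[0.48,0.9,0,0.063,1],[0.48,0.9,0,0.063,1],[0.48,0.9,0,0.063,1]]]'
python3 - <<'E'
from workcell import env
from m import *
P,f=wrist(env,'w2')
E
```

```text
time: 2.9
eef_pos: [0.4786, -0.2678, 0.1196]
orientation: [0.002, 0.971, -0.238, 0.004]
force: [-0.0, -0.6, -2.2]
finger_gap: 0.434
grip_force: 61.4
time: 3.15
eef_pos: [0.5244, -0.1724, 0.1249]
orientation: [-0.001, 0.99, -0.139, -0.001]
force: [0.2, -0.6, -2.3]
finger_gap: 0.431
grip_force: 61.5
time: 3.4
eef_pos: [0.5728, -0.0816, 0.1242]
orientation: [-0.001, 0.999, -0.04, -0.001]
force: [-0.0, 0.4, -2.4]
finger_gap: 0.431
grip_force: 61.5
time: 3.65
eef_pos: [0.6211, 0.0086, 0.124]
orientation: [-0.001, 0.998, 0.059, -0.0]
force: [0.0, -0.4, -1.8]
finger_gap: 0.439
grip_force: 61.4
time: 4.15
eef_pos: [0.6666, 0.0936, 0.1238]
orientation: [0.0, 0.988, 0.155, -0.002]
force: [-0.1, -0.8, -2.1]
finger_gap: 0.436
grip_force: 61.4
t 4.15 tcp [0.6666 0.0936 0.1238] close-axis deg 107.8 gap 0.436 grip 61.4 F [-0.1 -0.8 -2.1]
[22, 313, 37, 27, 403] ztop 0.0509 rect [483.7 260.5] [10.1 30.5] 50.2
```

View pics/w2.png

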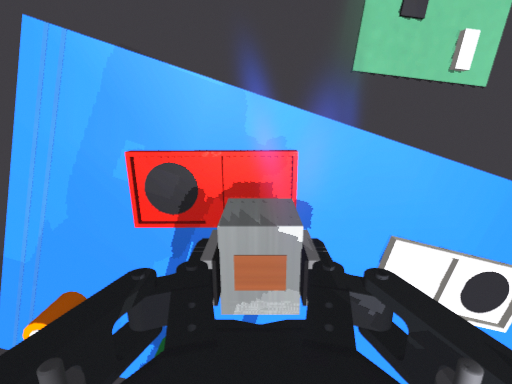

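The transformer is held square above the red tray's plain pocket. The tray corners are visible at (126,151), (297,151) and (135,228), and the disc at (171,188).

```bash
cat >> m.py <<'E'
def px(f,T,u,v,z):
    K=f["K"];d=T[:3,:3]@np.array([(u-K[0,2])/K[0,0],(v-K[1,2])/K[1,1],1]);return (T[:3,3]+d*((z-T[2,3])/d[2]))[:2]
E
python3 - <<'E'
from workcell import env
from m import *
s=env.state();f=env.grab_frame("wrist");T=tool(s)@f["hand_eye"]
a,b,c=[px(f,T,*q,.012) for q in ((126,151),(297,151),(135,228))];d=px(f,T,171,188,.004)
print(a,b,c,d,np.linalg.norm(a-b),"centre",(b+c)/2)
y=(a-b)/np.linalg.norm(a-b);print("yaw",np.degrees(np.arctan2(-y[0],y[1])),"plain",(b+c)/2-.042*y,"disc",(b+c)/2+.042*y, d-.084*y)
E
```

```text
[0.66562206 0.22101946] [0.71300137 0.07282917] [0.5935941  0.19903903] [0.64136051 0.17620712] 0.15558008465153522 centre [0.65329774 0.1359341 ]
yaw 17.73008694821979 plain [0.66608813 0.09592903] disc [0.64050734 0.17593917] [0.66694131 0.09619698]
```

```bash
python3 -m inch '[[[0,0,-0.3,0,1],[0,0,-0.6,0,1],[0,0,-0.85,0,1],[0,0,-0.85,0,1],[0,0,-0.85,0,1]]]' && python3 -m inch '[[[0,0,-0.08,0,1],[0,0,-0.16,0,1],[0,0,-0.16,0,1],[0,0,-0.16,0,1],[0,0,-0.16,0,1]]]'
```

```text
time: 4.67
eef_pos: [0.6666, 0.0928, 0.0389]
orientation: [-0.0, 0.988, 0.154, -0.002]
force: [-0.1, 0.3, -1.9]
finger_gap: 0.436
grip_force: 61.3
time: 5.08
eef_pos: [0.6687, 0.0941, 0.0251]
orientation: [0.0, 0.988, 0.155, 0.001]
force: [0.7, -0.1, -2.3]
finger_gap: 0.439
grip_force: 61.4
```

```bash
python3 -m inch '[[[0,0,-0.02,0,1],[0,0,-0.03,0,1],[0,0,-0.03,0,1],[0,0,-0.03,0,1]]]' && python3 -m inch '[[[0,0,0,0,0],[0,0,0,0,0],[0,0,0,0,0],[0,0,0,0,0],[0,0,0,0,0],[0,0,0,0,0]]]' && python3 -m inch '[[[0,0,0.5,0,0],[0,0,1,0,0],[0,0,1,0,0],[0,0,1,0,0],[0,0,1,0,0]]]'
python3 -c "
from workcell import env
from m import *
wrist(env,'w3',.03,.062)"
```

```text
time: 5.42
eef_pos: [0.6682, 0.0942, 0.0213]
orientation: [-0.0, 0.988, 0.155, -0.0]
force: [1.0, 0.5, -1.2]
finger_gap: 0.433
grip_force: 61.4
time: 5.92
eef_pos: [0.6683, 0.0941, 0.0215]
orientation: [0.0, 0.988, 0.155, 0.0]
force: [-0.4, 0.0, 0.9]
finger_gap: 0.996
grip_force: 0.0
time: 6.33
eef_pos: [0.669, 0.0941, 0.1229]
orientation: [0.0, 0.988, 0.155, 0.002]
force: [0.1, 0.1, -0.7]
finger_gap: 0.998
grip_force: 0.0
t 6.33 tcp [0.669  0.0941 0.1229] close-axis deg 107.8 gap 0.998 grip 0.0 F [ 0.1  0.1 -0.7]
[236, 175, 47, 59, 2717] ztop 0.0502 rect [666.1  94.1] [46.7 38. ] 17.5
```

View pics/w3.png

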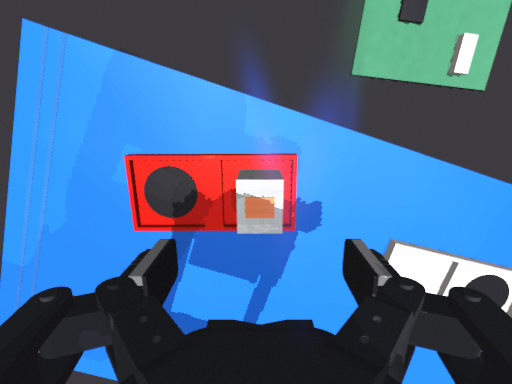

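The transformer stands centred in the plain pocket at (260,205). Next is the orange capacitor.

```bash
python3 -m inch '[[[-0.97,0.775,0.2,0,0],[-0.97,0.775,0.2,0,0],[-0.97,0.775,0.2,0,0]]]' && python3 -m inch '[[[-0.97,0.775,0.2,0,0],[-0.97,0.775,0.2,0,0],[-0.97,0.775,0.2,0,0],[-0.97,0.775,0.2,0,0],[-0.97,0.775,0.2,0,0],[-0.97,0.775,0.2,0,0]]]'
python3 -c "
from workcell import env
from m import *
wrist(env,'w4',.036,.062)"
```

```text
time: 6.63
eef_pos: [0.5691, 0.171, 0.1389]
orientation: [-0.0, 0.988, 0.154, -0.003]
force: [0.3, 0.6, 0.5]
finger_gap: 1.002
grip_force: 0.0
time: 7.13
eef_pos: [0.4744, 0.2486, 0.1601]
orientation: [0.0, 0.988, 0.155, -0.001]
force: [0.7, -0.8, 0.6]
finger_gap: 1.002
grip_force: 0.0
t 7.13 tcp [0.4744 0.2486 0.1601] close-axis deg 107.9 gap 1.002 grip 0.0 F [ 0.7 -0.8  0.6]
[62, 0, 122, 132, 8338] ztop 0.0429 rect [550.2 401.6] [ 72.9 119.2] 83.6
[472, 0, 40, 66, 2090] ztop 0.0501 rect [663.6 100.9] [46.5 26.4] 18.8
[240, 170, 38, 38, 1082] ztop 0.0514 rect [476.  251.1] [33.4 34.1] 30.5
[347, 223, 38, 31, 659] ztop 0.0513 rect [463.1 129.9] [34.8 19.5] 80.7
[452, 229, 60, 53, 1092] ztop 0.0459 rect [478.3   6.6] [48.5 36. ] 71.5
```

```bash
python3 -m inch '[[[0.015,0.015,-1,0,0],[0.015,0.015,-1,0,0],[0.015,0.015,-1,0,0]]]' && python3 -m inch '[[[0,0,-0.3,0,0],[0,0,-0.44,0,0],[0,0,-0.44,0,0],[0,0,-0.44,0,0]]]' && python3 -m inch '[[[0,0,0,0,1],[0,0,0,0,1],[0,0,0,0,1],[0,0,0,0,1],[0,0,0,0,1],[0,0,0,0,1],[0,0,0,0,1],[0,0,0,0,1]]]'&& python3 -m inch '[[[0,0,0.5,0,1],[0,0,1,0,1],[0,0,1,0,1],[0,0,1,0,1]]]'
```

```text
time: 7.43
eef_pos: [0.4754, 0.2482, 0.0567]
orientation: [0.0, 0.988, 0.154, -0.003]
force: [-0.0, 0.3, -0.5]
finger_gap: 0.999
grip_force: 0.0
time: 7.77
eef_pos: [0.4767, 0.2489, 0.0158]
orientation: [0.0, 0.988, 0.154, -0.001]
force: [-0.3, -0.0, 1.0]
finger_gap: 1.001
grip_force: 0.0
time: 8.43
eef_pos: [0.4771, 0.2504, 0.0185]
orientation: [-0.0, 0.988, 0.155, 0.001]
force: [-0.5, -1.0, 6.4]
finger_gap: 0.396
grip_force: 59.5
time: 8.77
eef_pos: [0.4792, 0.2512, 0.1215]
orientation: [-0.001, 0.988, 0.155, 0.005]
force: [1.2, -0.4, -0.7]
finger_gap: 0.395
grip_force: 59.7
```

```bash
python3 -m inch '[[[0.82,-0.38,0,0,1],[0.82,-0.38,0,0,1],[0.82,-0.38,0,0,1]]]' && python3 -m inch '[[[0.8,-0.38,0,0,1],[0.8,-0.38,0,0,1],[0.8,-0.38,0,0,1],[0.8,-0.38,-0.4,0,1],[0.8,-0.38,-0.8,0,1],[0.8,-0.38,-0.8,0,1],[0.8,-0.38,-0.8,0,1]]]' && python3 -m inch '[[[0,0,-0.08,0,1],[0,0,-0.16,0,1],[0,0,-0.16,0,1],[0,0,-0.16,0,1],[0,0,-0.16,0,1]]]'
```

```text
time: 9.02
eef_pos: [0.5654, 0.21, 0.1177]
orientation: [0.001, 0.988, 0.154, 0.005]
force: [1.8, 0.4, 0.0]
finger_gap: 0.389
grip_force: 59.8
time: 9.6
eef_pos: [0.6345, 0.1738, 0.0333]
orientation: [-0.0, 0.988, 0.155, -0.005]
force: [-0.3, -0.1, -0.2]
finger_gap: 0.393
grip_force: 59.7
time: 10.02
eef_pos: [0.639, 0.1743, 0.0229]
orientation: [0.0, 0.988, 0.155, 0.001]
force: [-0.1, -0.4, -0.5]
finger_gap: 0.392
grip_force: 60.1
```

```bash
python3 -m inch '[[[0,0,-0.015,0,1],[0,0,-0.015,0,1],[0,0,-0.015,0,1]]]' && python3 -m inch '[[[0,0,0,0,0.2],[0,0,0,0,0.2],[0,0,0,0,0.2],[0,0,0,0,0.2],[0,0,0,0,0.2],[0,0,0,0,0.2]]]' && python3 -m inch '[[[0,0,0.5,0,0.2],[0,0,1,0,0.2],[0,0,1,0,0.2],[0,0,1,0,0],[0,0,1,0,0]]]'
python3 -c "
from workcell import env
from m import *
wrist(env,'w5',.036,.062)"
```

```text
time: 10.27
eef_pos: [0.639, 0.1743, 0.0225]
orientation: [0.0, 0.988, 0.155, 0.001]
force: [-2.9, -0.2, 7.8]
finger_gap: 0.391
grip_force: 61.0
time: 10.77
eef_pos: [0.6382, 0.1741, 0.0194]
orientation: [-0.0, 0.988, 0.155, -0.0]
force: [0.2, 0.2, -0.5]
finger_gap: 0.801
grip_force: 0.0
time: 11.18
eef_pos: [0.639, 0.1742, 0.121]
orientation: [0.0, 0.988, 0.155, 0.001]
force: [-0.6, -1.1, -0.2]
finger_gap: 0.995
grip_force: 0.0
t 11.18 tcp [0.639  0.1742 0.121 ] close-axis deg 107.8 gap 0.995 grip 0.0 F [-0.6 -1.1 -0.2]
[0, 111, 49, 175, 3663] ztop 0.0381 rect [568.8 366.7] [159.4  37.2] 3.7
[336, 172, 57, 58, 2939] ztop 0.0502 rect [666.1  94.3] [46.4 38.7] 18.0
[238, 182, 44, 46, 1566] ztop 0.0552 rect [638.2 174.8] [34.1 34.1] 82.7
```

The orange cap stands within 3 mm of its pocket centre. Next is the green cap.

```bash
python3 -m inch '[[[-0.91,-0.22,0.4,0,0],[-0.91,-0.22,0.4,0,0],[-0.91,-0.22,0.4,0,0]]]' && python3 -m inch '[[[-0.91,-0.22,0,0,0],[-0.91,-0.22,0,0,0],[-0.91,-0.22,0,0,0],[-0.91,-0.22,0,0,0],[-0.91,-0.22,0,0,0],[-0.91,-0.22,0,0,0]]]'
python3 -c "
from workcell import env
from m import *
wrist(env,'w6',.036,.062)"
```

```text
time: 11.48
eef_pos: [0.5409, 0.1514, 0.1577]
orientation: [-0.0, 0.988, 0.155, -0.005]
force: [-0.3, 0.3, 0.4]
finger_gap: 0.997
grip_force: 0.0
time: 11.98
eef_pos: [0.4579, 0.1302, 0.1592]
orientation: [0.0, 0.988, 0.155, 0.001]
force: [0.8, 0.8, 0.2]
finger_gap: 0.998
grip_force: 0.0
t 11.98 tcp [0.4579 0.1302 0.1592] close-axis deg 107.8 gap 0.998 grip 0.0 F [0.8 0.8 0.2]
[0, 0, 28, 77, 834] ztop 0.0377 rect [520.7 376.8] [20.1 63.4] 84.2
[241, 173, 37, 39, 1097] ztop 0.0513 rect [456.  130.6] [33.6 33.9] 31.8
[356, 180, 62, 56, 1064] ztop 0.0459 rect [478.3   6.2] [46.7 36. ] 71.4
[482, 249, 30, 36, 857] ztop 0.0511 rect [ 454.4 -129.1] [34.1 21.5] 28.0
```

```bash
python3 -m inch '[[[-0.015,0,-1,0,0],[-0.015,0,-1,0,0],[-0.015,0,-1,0,0]]]' && python3 -m inch '[[[0,0,-0.3,0,0],[0,0,-0.43,0,0],[0,0,-0.43,0,0],[0,0,-0.43,0,0]]]' && python3 -m inch '[[[0,0,0,0,1],[0,0,0,0,1],[0,0,0,0,1],[0,0,0,0,1],[0,0,0,0,1],[0,0,0,0,1],[0,0,0,0,1],[0,0,0,0,1]]]'&& python3 -m inch '[[[0,0,0.5,0,1],[0,0,1,0,1],[0,0,1,0,1],[0,0,1,0,1]]]' && python3 -m inch '[[[0.44,-0.76,0.1,-0.02,1],[0.44,-0.76,0.1,-0.02,1],[0.44,-0.76,0.1,-0.02,1]]]' && python3 -m inch '[[[0.44,-0.76,0,-0.02,1],[0.44,-0.76,0,-0.02,1],[0.44,-0.76,0,-0.02,1]]]' && python3 -m inch '[[[0.44,-0.76,0,-0.02,1],[0.44,-0.76,0,-0.02,1],[0.44,-0.76,0,-0.02,1]]]' && python3 -m inch '[[[0.44,-0.76,0,-0.02,1],[0.44,-0.76,0,-0.02,1],[0.44,-0.76,0,-0.02,1],[0.44,-0.76,0,-0.02,1],[0.44,-0.76,0,-0.02,1],[0.44,-0.76,0,-0.02,1]]]' 
python3 -c "
from workcell import env
from m import *
wrist(env,'w7',.036,.062)"
```

```text
time: 12.28
eef_pos: [0.4546, 0.1301, 0.0559]
orientation: [-0.0, 0.988, 0.155, -0.002]
force: [-0.6, 0.1, 0.2]
finger_gap: 0.998
grip_force: 0.0
time: 12.62
eef_pos: [0.4556, 0.1302, 0.0156]
orientation: [-0.0, 0.988, 0.155, -0.001]
force: [-0.1, -0.5, 0.4]
finger_gap: 1.002
grip_force: 0.0
time: 13.28
eef_pos: [0.4555, 0.1302, 0.0179]
orientation: [0.0, 0.988, 0.155, 0.001]
force: [0.1, 0.8, 4.9]
finger_gap: 0.392
grip_force: 59.2
time: 13.62
eef_pos: [0.4575, 0.1304, 0.1205]
orientation: [0.0, 0.988, 0.155, 0.004]
force: [0.6, -0.1, -0.2]
finger_gap: 0.392
grip_force: 59.8
time: 13.87
eef_pos: [0.5044, 0.0496, 0.1278]
orientation: [0.002, 0.992, 0.122, 0.004]
force: [0.2, 0.7, 0.7]
finger_gap: 0.397
grip_force: 60.1
time: 14.12
eef_pos: [0.5481, -0.0278, 0.1268]
orientation: [0.002, 0.996, 0.09, 0.004]
force: [0.9, 0.3, -0.3]
finger_gap: 0.392
grip_force: 60.3
time: 14.37
eef_pos: [0.5917, -0.1045, 0.1267]
orientation: [0.003, 0.998, 0.059, 0.004]
force: [1.0, -0.4, -1.1]
finger_gap: 0.395
grip_force: 60.3
time: 14.87
eef_pos: [0.6291, -0.1721, 0.1257]
orientation: [-0.001, 1.0, 0.03, -0.002]
force: [0.3, 0.2, 0.2]
finger_gap: 0.394
grip_force: 60.3
t 14.87 tcp [ 0.6291 -0.1721  0.1257] close-axis deg 93.4 gap 0.394 grip 60.3 F [0.3 0.2 0.2]
```

View pics/w7.png

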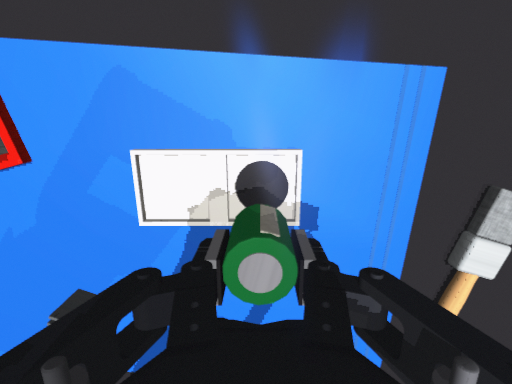

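The green cap is held upright. The white tray corners are at (131,150), (302,150) and (140,225), with the disc at (262,187).

```bash
python3 - <<'E'
from workcell import env
from m import *
s=env.state();f=env.grab_frame("wrist");T=tool(s)@f["hand_eye"];info(s)
a,b,c=[px(f,T,*q,.012) for q in ((131,150),(302,150),(140,225))];d=px(f,T,262,187,.004)
y=(b-a)/np.linalg.norm(a-b);C=(b+c)/2;print(np.linalg.norm(a-b),"C",C,"disc",C+.042*y,d,"plain",C-.042*y,y)
E
```

```text
t 14.92 tcp [ 0.6293 -0.172   0.126 ] close-axis deg 93.5 gap 0.399 grip 60.3 F [-0.3 -0.1  0.7]
0.15665665466278794 C [ 0.62863681 -0.13163763] disc [ 0.63116626 -0.17356139] [ 0.63106728 -0.17357997] plain [ 0.62610735 -0.08971387] [ 0.06022502 -0.99818483]
```

```bash
python3 -m inch '[[[0.01,0,-0.3,0,1],[0.01,0,-0.6,0,1],[0.01,0,-0.85,0,1],[0.01,0,-0.85,0,1],[0.01,0,-0.85,0,1]]]' && python3 -m inch '[[[0,0,-0.1,0,1],[0,0,-0.18,0,1],[0,0,-0.18,0,1],[0,0,-0.18,0,1],[0,0,-0.18,0,1]]]'
```

```text
time: 15.38
eef_pos: [0.6304, -0.1723, 0.0406]
orientation: [-0.001, 1.0, 0.03, -0.002]
force: [0.3, -0.4, -0.9]
finger_gap: 0.396
grip_force: 60.2
time: 15.8
eef_pos: [0.6322, -0.1741, 0.0244]
orientation: [0.0, 1.0, 0.03, 0.001]
force: [-0.4, -0.7, -0.1]
finger_gap: 0.395
grip_force: 60.2
```

```bash
python3 -m inch '[[[0,0,-0.025,0,1],[0,0,-0.025,0,1],[0,0,-0.025,0,1]]]' && python3 -m inch '[[[0,0,0,0,0.2],[0,0,0,0,0.2],[0,0,0,0,0.2],[0,0,0,0,0.2],[0,0,0,0,0.2],[0,0,0,0,0.2]]]' && python3 -m inch '[[[0,0,0.5,0,0.2],[0,0,1,0,0.2],[0,0,1,0,0.2],[0,0,1,0,0],[0,0,1,0,0]]]'
python3 -c "
from workcell import env
from m import *
wrist(env,'w8',.036,.062)"
python3 -m inch '[[[-0.77,0.9,0.4,-0.062,0],[-0.77,0.9,0.4,-0.062,0],[-0.77,0.9,0.4,-0.062,0]]]' && python3 -m inch '[[[-0.77,0.9,0,-0.062,0],[-0.77,0.9,0,-0.062,0],[-0.77,0.9,0,-0.062,0],[-0.77,0.9,0,-0.062,0],[-0.77,0.9,0,-0.062,0],[-0.77,0.9,0,-0.062,0]]]'
python3 -c "
from workcell import env
from m import *
wrist(env,'w9',.036,.062)"
```

```text
time: 16.05
eef_pos: [0.6326, -0.1743, 0.022]
orientation: [0.0, 1.0, 0.03, 0.001]
force: [0.4, -0.6, 1.6]
finger_gap: 0.395
grip_force: 60.4
time: 16.55
eef_pos: [0.6317, -0.1738, 0.0211]
orientation: [-0.0, 1.0, 0.03, -0.0]
force: [-1.0, 0.4, -0.4]
finger_gap: 0.804
grip_force: 0.0
time: 16.97
eef_pos: [0.6325, -0.1742, 0.1226]
orientation: [0.001, 1.0, 0.03, 0.001]
force: [-0.0, -0.0, -0.8]
finger_gap: 0.996
grip_force: 0.0
t 16.97 tcp [ 0.6325 -0.1742  0.1226] close-axis deg 93.4 gap 0.996 grip 0.0 F [-0.  -0.  -0.8]
[239, 179, 43, 47, 1547] ztop 0.0552 rect [ 633.  -174.1] [34.6 33.6] 1.9
time: 17.27
eef_pos: [0.5521, -0.0828, 0.1589]
orientation: [-0.001, 0.998, -0.07, -0.003]
force: [0.6, 0.3, 0.0]
finger_gap: 0.998
grip_force: 0.0
time: 17.77
eef_pos: [0.4781, 0.006, 0.1604]
orientation: [0.0, 0.986, -0.164, -0.0]
force: [-0.3, -0.6, 0.4]
finger_gap: 0.999
grip_force: 0.0
t 17.77 tcp [0.4781 0.006  0.1604] close-axis deg 71.1 gap 0.999 grip 0.0 F [-0.3 -0.6  0.4]
[42, 0, 83, 56, 2632] ztop 0.0501 rect [666.  94.] [47.3 38.6] 17.7
[0, 59, 44, 45, 1617] ztop 0.0549 rect [634.6 169.2] [24.3 34.1] 56.8
[388, 144, 45, 38, 1321] ztop 0.0514 rect [ 457.8 -135.9] [34.4 34. ] 41.2
[235, 170, 49, 39, 1316] ztop 0.0459 rect [478.6   6.3] [46.1 36.6] 71.4
```

View pics/w9.png

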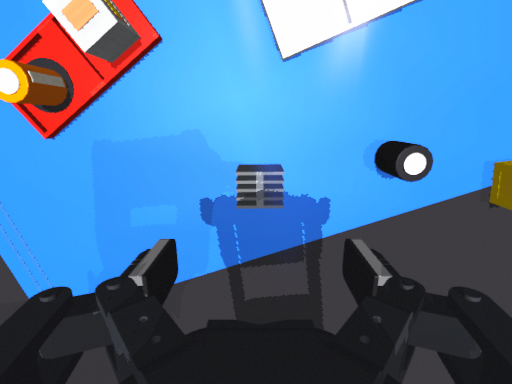

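The heatsink sits at (260,187), square to the jaws. I'll grip it across the fin ends and carry it to the white tray's plain pocket.

```bash
python3 -m inch '[[[0,0,-1,0,0],[0,0,-1,0,0],[0,0,-1,0,0]]]' && python3 -m inch '[[[0,0,-0.3,0,0],[0,0,-0.48,0,0],[0,0,-0.48,0,0],[0,0,-0.48,0,0]]]' && python3 -m inch '[[[0,0,0,0,1],[0,0,0,0,1],[0,0,0,0,1],[0,0,0,0,1],[0,0,0,0,1],[0,0,0,0,1],[0,0,0,0,1],[0,0,0,0,1]]]'&& python3 -m inch '[[[0,0,0.5,0,1],[0,0,1,0,1],[0,0,1,0,1],[0,0,1,0,1]]]' && python3 -m inch '[[[0.74,-0.48,0.1,0.062,1],[0.74,-0.48,0.1,0.062,1],[0.74,-0.48,0.1,0.062,1]]]' && python3 -m inch '[[[0.74,-0.48,0,0.062,1],[0.74,-0.48,0,0.062,1],[0.74,-0.48,0,0.062,1],[0.74,-0.48,0,0.062,1],[0.74,-0.48,0,0.062,1],[0.74,-0.48,0,0.062,1]]]'
python3 -c "
from workcell import env
from m import *
wrist(env,'w10',.036,.062)"
```

```text
time: 18.07
eef_pos: [0.4774, 0.0051, 0.0573]
orientation: [-0.0, 0.986, -0.165, -0.002]
force: [-1.9, 0.6, -0.2]
finger_gap: 1.0
grip_force: 0.0
time: 18.4
eef_pos: [0.4781, 0.0052, 0.0119]
orientation: [-0.0, 0.986, -0.165, -0.001]
force: [0.2, -0.0, -0.2]
finger_gap: 0.996
grip_force: 0.0
time: 19.07
eef_pos: [0.4789, 0.0058, 0.0146]
orientation: [0.0, 0.986, -0.164, 0.002]
force: [-0.2, -1.0, 5.5]
finger_gap: 0.525
grip_force: 62.1
time: 19.4
eef_pos: [0.4805, 0.0057, 0.1172]
orientation: [0.0, 0.986, -0.164, 0.005]
force: [-0.1, -0.9, -0.8]
finger_gap: 0.531
grip_force: 61.7
time: 19.65
eef_pos: [0.56, -0.0462, 0.125]
orientation: [0.002, 0.998, -0.067, 0.007]
force: [1.1, -0.2, -0.0]
finger_gap: 0.531
grip_force: 61.7
time: 20.15
eef_pos: [0.6236, -0.0888, 0.1222]
orientation: [-0.001, 1.0, 0.03, -0.002]
force: [-0.3, -0.6, -1.6]
finger_gap: 0.529
grip_force: 61.7
t 20.15 tcp [ 0.6236 -0.0888  0.1222] close-axis deg 93.4 gap 0.529 grip 61.7 F [-0.3 -0.6 -1.6]
[0, 99, 71, 73, 3573] ztop 0.0501 rect [666.4  94. ] [46.3 40.5] 17.6
[341, 174, 49, 47, 1746] ztop 0.0551 rect [ 633.4 -173.3] [34.7 33.9] 4.7
```

View pics/w10.png

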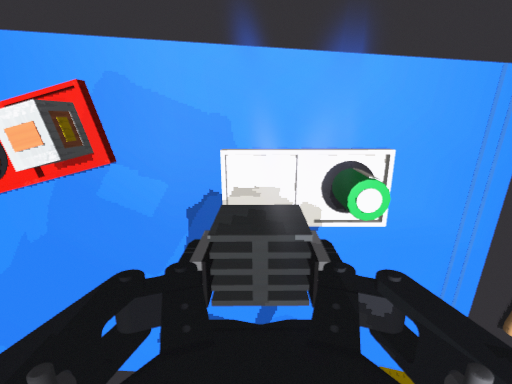

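The heatsink is held upright above the plain pocket at (258,178), and the green cap stands in the disc pocket. Now I'll lower it.

```bash
python3 -m inch '[[[0.02,0,-0.3,0,1],[0.02,0,-0.6,0,1],[0.02,0,-0.85,0,1],[0.02,0,-0.85,0,1],[0.02,0,-0.85,0,1]]]' && python3 -m inch '[[[0,0,-0.1,0,1],[0,0,-0.17,0,1],[0,0,-0.17,0,1],[0,0,-0.17,0,1],[0,0,-0.17,0,1]]]'
```

```text
time: 20.62
eef_pos: [0.6257, -0.0887, 0.0371]
orientation: [-0.001, 1.0, 0.03, -0.002]
force: [-0.5, -0.1, 0.6]
finger_gap: 0.524
grip_force: 61.7
time: 21.03
eef_pos: [0.6283, -0.0901, 0.0219]
orientation: [0.0, 1.0, 0.03, 0.001]
force: [-0.4, 0.5, -0.5]
finger_gap: 0.526
grip_force: 61.7
```

```bash
python3 -m inch '[[[0,0,-0.02,0,1],[0,0,-0.035,0,1],[0,0,-0.035,0,1],[0,0,-0.035,0,1]]]' && python3 -m inch '[[[0,0,0,0,0.2],[0,0,0,0,0.2],[0,0,0,0,0.2],[0,0,0,0,0.2],[0,0,0,0,0.2],[0,0,0,0,0.2]]]' && python3 -m inch '[[[0,0,0.5,0,0.2],[0,0,1,0,0.2],[0,0,1,0,0.2],[0,0,1,0,0.2],[0,0,1,0,0.2]]]' && python3 -m inch '[[[-0.7,0,1,0,0],[-0.7,0,1,0,0],[-0.7,0,1,0,0],[-0.7,0,1,0,0],[-0.7,0,1,0,0]]]'
python3 -c "
from workcell import env
from m import *
wrist(env,'w11',.036,.062)"
```

```text
time: 21.37
eef_pos: [0.6283, -0.0901, 0.0187]
orientation: [0.0, 1.0, 0.03, 0.001]
force: [-0.5, 0.1, 5.3]
finger_gap: 0.529
grip_force: 62.3
time: 21.87
eef_pos: [0.6277, -0.0899, 0.0175]
orientation: [-0.0, 1.0, 0.03, -0.0]
force: [-0.2, -0.6, -0.3]
finger_gap: 0.797
grip_force: 0.0
time: 22.28
eef_pos: [0.6285, -0.0901, 0.119]
orientation: [0.0, 1.0, 0.03, 0.001]
force: [-0.8, -0.6, -1.0]
finger_gap: 0.799
grip_force: 0.0
time: 22.7
eef_pos: [0.5571, -0.0899, 0.2181]
orientation: [0.0, 1.0, 0.029, 0.0]
force: [0.1, 0.2, -0.3]
finger_gap: 1.001
grip_force: 0.0
t 22.7 tcp [ 0.5571 -0.0899  0.2181] close-axis deg 93.4 gap 1.001 grip 0.0 F [ 0.1  0.2 -0.3]
[62, 36, 58, 59, 2132] ztop 0.0502 rect [666.1  93.9] [46.8 39.8] 18.0
[0, 71, 41, 36, 1192] ztop 0.0551 rect [637.1 169.9] [29.5 34.3] 79.2
[242, 97, 44, 35, 767] ztop 0.05 rect [628.3 -89.6] [35.3 46. ] 3.4
[323, 97, 37, 35, 962] ztop 0.0553 rect [ 632.4 -173.6] [34.1 33.7] 59.0
[278, 242, 29, 30, 662] ztop 0.0513 rect [ 458.3 -136.3] [33.7 33.8] 5.6
```

View pics/w11.png

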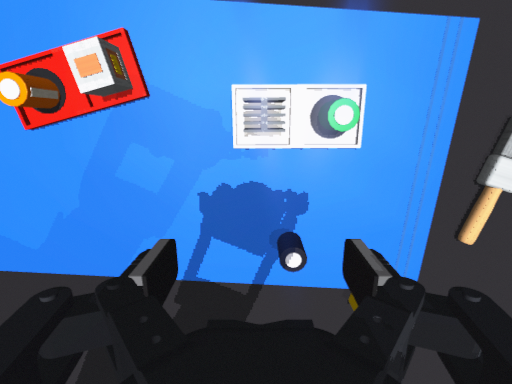

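The final view shows all four parts upright and centred in their pockets: transformer (97,62), orange cap (28,90), heatsink (264,116), green cap (340,115). The black cap at (291,252) hasn't moved.

```bash
python3 -c "
from workcell import env
print(env.hand_in())"
```

```text
the job is handed in; nothing more can be done
None
```

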